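# Close the cut-outs tub and slide it into its bay under the shelf riser

### The arm

A 7-joint arm with a two-finger parallel gripper is mounted at the origin on the work surface. World frame = base frame: x ahead of the robot, y to its left, z up, the work surface at z = 0. Lengths are in m, angles in rad, forces in N, time in s.
With the tool pointing down it reaches from about 0.425 to 1.025 m from the base axis. Payload 9.4 kg.
Tool frame: the origin (TCP) lies on the centre line of the jaws, within the pads' length; the fingertips stand 17 mm ahead of it and the grasp point (between the pads) lies 2 mm behind it; z points along the fingers, y is the line along which they close (so a half turn about z gives the same grasp; the last joint's range is limited). The gripper opens to 85 mm and grips with 20 to 120 N. Pads are 22 mm wide; open, the fingers measure 114 mm over their backs; the gripper's body (76 mm by 85 mm) begins 54 mm behind the grasp point. The pads swing forward as they close: fully open they stand 13 mm farther back than shut.
Start: joints at [1.12, 0.599, -0.003, 1.599, 0.002, 0.943, -0.08], TCP at [0.265, -0.675, 0.248] pointing down, gripper open.
Joint ranges: [-2.57, 2.57], [-0.35, 1.97], [-1.29, 1.29], [0.11, 2.56], [-1.05, 4.19], [0.11, 1.86], [-2.63, 2.63]. Speed limits (rad/s): [2.22, 2.22, 3.01, 3.01, 3.14, 3.14, 3.14].

### API

Orientations are given as a unit quaternion [w, x, y, z].
In Python, from workcell import robot gives the robot as it stands.
- The arm moves only by the shell command python3 -m inch 'ROWS' [FORCE]. ROWS is text: rows parted by semicolons, each of 7 numbers parted by spaces: the shift along the tool's x, y, z in units of 30 mm (1.0 is 30 mm), then the turn, a rotation vector about the tool's x, y, z in units of 10 degrees (1.0 is 10 degrees), then the opening, from 0 (shut) to 1 (fully open). A call has 1 to 5 rows; each row is the pose to reach, as a shift and turn from the pose commanded when the call began, along the tool's axes at that moment; what a row does not reach only later rows make up. A row lasts 1/8 s, in which the tool goes at most 62.5 mm and 10.7 degrees, less where a joint would pass 70% of its speed; a pose out of reach is approached as far as the arm can. A call with a gripper value outside its range is refused whole. The fingers move at their own pace and stop on an object; FORCE is the grip in N (left out, the last holds). Time passes only in rows, so rows that repeat a pose let the fingers close. It gives the time, the measured TCP pose, the force, the opening and the grip force at its end, in the units of the state.
- robot.sense(): the state, without advancing time (a new reading comes with each control period).
- robot.grab_frame(name): name is "scene" or "top"; returns a dict with "pixels" (400x640x3 uint8, red, green, blue), "intrinsics" (3x3 intrinsics, pixels), "camera_from_world" (4x4, takes a point from world to camera coordinates). Camera axes: x right, y up, looking along -z (the intrinsics and any distortion apply to the point x, -y, -z); pixel columns grow to the right and rows downward; lengths in m; the calibration is good to about 2 mm. A picture is of the moment at which its call begins. There is no depth.
- robot.finish_job(): hands the job in; it is judged then, once.
The state is a dict: "time_s": time; "joints": joint angles; "joint_velocities": joint speeds; "effort": joint torques, N m; "position": TCP position; "tool_rot": TCP orientation; "contact_force": force on the tool from outside, world axes, zero at the start; "wrist_torque": the same for the moment, N m; "gripper_width": finger opening in m; "grip_force": force on a finger pad.
Only numpy, scipy, OpenCV 4.12 (cv2) and the standard library are available. Lean on these libraries where they do the work, as an engineer would, in place of code of your own. Each camera call takes 0.05 s, during which the arm holds its last target. There are 200 camera calls.

### The job

Put the orange lid on the open white tub of cut-outs and press it down until it is seated level all round. Then slide the closed tub by its front grip, keeping it down on the table, under the low wooden shelf riser into the free blue-felted bay, grip towards the front, until it is fully home against the stop. Let go, and leave the other things where they are.

Things in the scene. Friction and masses are not known exactly. Their poses are not given: they have to be found in the camera images.
- tub: Open-topped white tub, 130 long (its x) x 104 wide (y) x 56 mm high, walls 4 mm, coloured cut-outs inside, 0.45 kg. Origin: centre of its underside; z up. A black grip fin stands on its front (-x) face. Sprung rubber beads along the inside of the long walls, 4 mm below the rim, grip the lid's plug: a lid merely laid on stays 5 to 8 mm high and takes 5 to 12 N of push to seat.
- tub_grip (a point): Middle of the tub's black upright grip fin, at x = -89, z = 35 mm in the tub's frame. The fin is 16 mm thick (y) and 45 mm long (x from -65 to -110 mm), from 2 to 52 mm above the table. Take it from above, fingers closing along the tub's y.
- lid: Orange lid, plate 134 (its x) x 108 (y) x 5 mm, under it a tapered plug 118 x 92 mm, 12 mm deep (2 mm play in the tub each side). Origin: centre of the plate's underside, which meets the rim: 12 mm above the table as it lies, 56 mm above the tub's origin when seated. On top a black grip ridge 60 (x) x 18 (y) mm, its top 25 mm above the origin. Fits either way round; z up.
- felt: Thin blue felt in the riser's free bay. Origin: where the tub's origin is when home, its rear on the stop; x points into the bay, and the tub's x goes along it. Bay 120 mm wide, dividers from x = -30 mm inwards. Shelf over it from x = -22 mm inwards, underside 86, top 101 mm above the table; the closed tub (81 mm over the lid's ridge) just passes. The tub's front 43 mm and grip stay outside.
- riser: Fixed pale wooden shelf riser, 288 mm wide (y), 101 mm high, two bays 120 mm wide with centres at y = +68 and -68 mm; dividers 16 mm thick; low dark stop 30 mm high at x = 65 mm. Origin on the table midway between the two bays, on the line of the tubs' home centres; x points away from the robot.
- stored_box: Closed green box, 105 (x) x 104 (y) x 72 mm, standing in the riser's other bay, its front 40 mm before and its rear 65 mm behind its origin (which lies on its underside). Leave it.
- gift_box: Orange gift box 79 x 104 x 45 mm standing on top of the riser (origin: centre of underside). Leave it.
- glue: Glue bottle, 56 mm across, 110 mm tall, red cap. Origin: centre of underside. Leave it.
- jar: Amber glass jar with steel cap, 64 mm across, 75 mm tall. Origin: centre of underside. Leave it.
- knife_tray: Pale wooden tray 200 x 130 x 28 mm with knives. Origin: centre of underside. Leave it.
- brush: Paint brush 190 mm long lying on the table. Leave it.
Mind the look-alikes: they are no part of the job. What is shaped like the lid but purple is not meant. Several things have the shape of the tub; the one meant has the colours described above.

How it is judged:
By the outcome, as a careful person would: the job done as asked, in the order asked, and still so for the second after the job is handed in, with the robot touching nothing.
It also fails if it takes over 61 s, if anything falls off the work surface, if the arm or the gripper's body presses on something with over 40 N, if the wrist force passes 120 N, or if a joint passes its speed limit or range.

## Working session

There is one attempt and no reset: what is moved stays moved. The work goes in short steps, Python scripts to look and compute and a shell command to move; the robot and the scene stay as the last step left them, time stands still between calls to the robot, and variables do not carry over. Pictures are saved under pics/ and viewed, at most 10 in all, crops included, and the job is handed in when it is done.

```bash
mkdir -p pics
cat > h.py <<'E'
import numpy as np, cv2
from workcell import robot
from scipy.spatial.transform import Rotation as R
def grab(n):
    f=robot.grab_frame(n); return f
def save(f,name): cv2.imwrite(name,f["pixels"][:,:,::-1])
def ray(f,u,v,z):
    K=np.array(f["intrinsics"]);T=np.array(f["camera_from_world"])
    d=np.linalg.inv(K)@[u,v,1.]; d=np.array([d[0],-d[1],-d[2]])
    Rm=T[:3,:3]; c=-Rm.T@T[:3,3]; d=Rm.T@d
    return c+d*(z-c[2])/d[2]
def proj(f,p):
    K=np.array(f["intrinsics"]);T=np.array(f["camera_from_world"])
    q=T[:3,:3]@np.asarray(p)+T[:3,3]; q=np.array([q[0],-q[1],-q[2]]); q=K@q; return q[:2]/q[2]
E
python3 - <<'E'
from h import *
for n in("top","scene"):
    f=grab(n); save(f,f"pics/{n}0.png"); print({k:(v if k!="pixels" else 0) for k,v in f.items()})
print(robot.sense())
E
ls
```

```text
{'pixels': 0, 'intrinsics': array([[393.99286284,   0.        , 322.62831235],
       [  0.        , 393.99286284, 202.32215095],
       [  0.        ,   0.        ,   1.        ]]), 'camera_from_world': array([[ 0.01093439, -0.99993721, -0.00245174, -0.05706782],
       [ 0.99525378,  0.01064601,  0.09672941, -0.55476606],
       [-0.09669724, -0.00349778,  0.9953077 , -1.16863233],
       [ 0.        ,  0.        ,  0.        ,  1.        ]])}
{'pixels': 0, 'intrinsics': array([[411.05751476,   0.        , 319.65476528],
       [  0.        , 411.05751476, 198.14330202],
       [  0.        ,   0.        ,   1.        ]]), 'camera_from_world': array([[-0.58086332,  0.81399238,  0.00377064,  0.3394628 ],
       [-0.68403775, -0.49062842,  0.53979266,  0.30694967],
       [ 0.44123709,  0.3109665 ,  0.84178956, -1.48490389],
       [ 0.        ,  0.        ,  0.        ,  1.        ]])}
{'time_s': 0.1, 'joints': array([ 1.12031278,  0.60002798, -0.00254217,  1.6000231 ,  0.00179208,
        0.94293167, -0.07980196]), 'joint_velocities': array([-6.27714782e-05, -3.32152797e-03, -1.18235587e-04, -2.11174994e-03,
       -7.51244173e-04,  6.06641275e-06, -8.92469729e-04]), 'effort': array([ 3.95890602e-03, -7.77989817e+01,  1.56989593e+00, -2.58622205e+01,
        1.27010525e-02,  5.50222874e-03,  1.24958100e-05]), 'position': array([ 0.26457569, -0.67457934,  0.24752528]), 'tool_rot': array([-6.67618978e-04,  9.82581546e-01,  1.85830633e-01, -1.89339126e-04]), 'contact_force': array([ 1.05750827, -0.26483299, -0.33964207]), 'wrist_torque': array([-0.01949423, -0.05203379,  0.00849627]), 'grip_force': 0.0, 'gripper_width': 0.08533340449649268}
h.py
pics
```

View pics/top0.png

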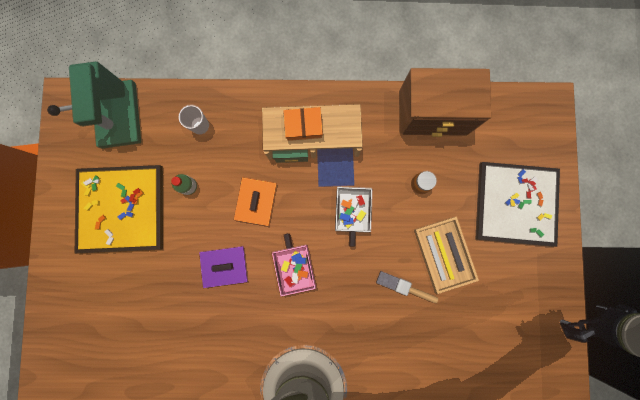

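View pics/scene0.png

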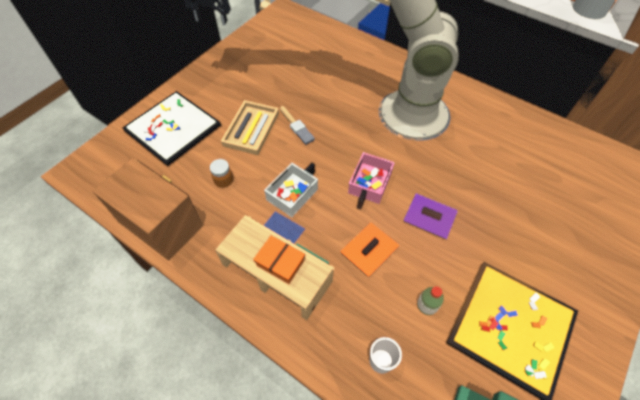

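The top view shows the orange lid at about (256,202) with its ridge at (255,200), and the white tub at (353,210) with its fin pointing towards the robot at (352,239). The felt is at (336,167), and the riser top spans (263–362, 105–150) with the gift box on it. The scene view shows the same layout.

```bash
cat > m.py <<'E'
from h import *
def hsvmask(f,lo,hi,roi):
    h=cv2.cvtColor(f["pixels"],cv2.COLOR_RGB2HSV); m=cv2.inRange(h,lo,hi); k=np.zeros_like(m); x0,y0,x1,y1=roi; k[y0:y1,x0:x1]=255; return m&k
def rect(f,m,z,close=0):
    if close: m=cv2.morphologyEx(m,cv2.MORPH_CLOSE,np.ones((close,close),np.uint8))
    cs,_=cv2.findContours(m,cv2.RETR_EXTERNAL,cv2.CHAIN_APPROX_NONE); c=max(cs,key=cv2.contourArea).reshape(-1,2)
    p=np.array([ray(f,u,v,z)[:2] for u,v in c])
    (cx,cy),(w,h),a=cv2.minAreaRect((p*1000).astype(np.float32))
    return np.round([cx,cy,w,h,a],1), c.mean(0).round(1)
E
python3 - <<'E'
from m import *
f=grab("top")
print("lid plate",rect(f,hsvmask(f,(5,150,120),(16,255,255),(228,170,285,235)),.017,15))
print("ridge",rect(f,hsvmask(f,(0,0,0),(180,255,70),(240,180,270,220)),.037))
print("felt",rect(f,hsvmask(f,(105,80,30),(130,255,160),(310,140,362,192)),.0))
print("fin",rect(f,hsvmask(f,(0,0,0),(180,255,70),(340,225,365,250)),.052))
print("tub",rect(f,hsvmask(f,(0,0,120),(180,60,255),(328,178,380,237)),.056,9))
h=cv2.cvtColor(f["pixels"],cv2.COLOR_RGB2HSV); print("wood",h[112,275],h[143,340],h[165,290])
print("riser",rect(f,hsvmask(f,(10,60,150),(22,170,255),(250,95,372,156)),.101,5))
a=f["pixels"]
big=np.hstack([cv2.resize(a[90:250,240:390],None,fx=5.3,fy=3.75*1.0,interpolation=cv2.INTER_NEAREST)]);print(big.shape)
cv2.imwrite("pics/crop1.png",cv2.resize(a[95:250,225:385],(620,600),interpolation=cv2.INTER_CUBIC)[:,:,::-1])
E
```

```text
lid plate (array([555.9, 153.6, 198.5, 172.8,   1.2]), array([255.9, 201.9]))
ridge (array([554.8, 148.2,   4.6,  52.1,  81.3]), array([256.4, 201.5]))
felt (array([650.5, -90.9,  74.2, 107.5,   3.1]), array([335.9, 173. ]))
fin (array([ 4.483e+02, -1.373e+02,  4.110e+01,  1.470e+01,  3.000e-01]), array([351.6, 237.9]))
tub (array([ 534. , -142.2,  103.6,  129.9,   87.7]), array([353.2, 209.3]))
wood [ 17 123 224] [ 16 123 217] [ 13 157 114]
riser (array([ 7.737e+02, -1.330e+01,  1.783e+02,  3.537e+02,  6.000e-01]), array([311. , 124.1]))
(600, 795, 3)
```

View pics/crop1.png

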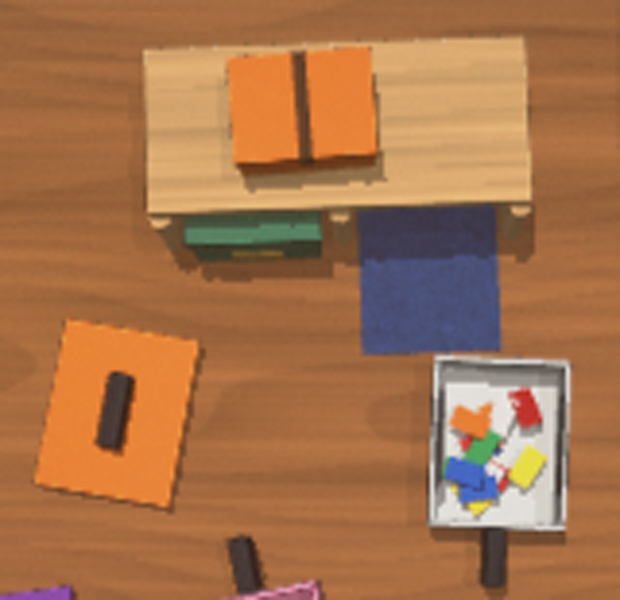

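The crop (scale 3.875) shows the riser top corners at (143,48), (525,37), (531,203) and (147,214). The felt's front corners are at (362,354) and (501,350). The tub matches its given size, but the lid mask leaked into the wood and has to be redone.

Run:
```python
from m import *
f=grab("top")
h=cv2.cvtColor(f["pixels"],cv2.COLOR_RGB2HSV); print(h[190,252],h[215,250],h[200,255],h[230,256],h[178,243])
print("lid plate",rect(f,hsvmask(f,(5,150,190),(18,255,255),(228,170,285,235)),.017,9))
print("ridge",rect(f,hsvmask(f,(0,0,0),(180,255,90),(247,185,263,216)),.037))
g=lambda u,v,z: (ray(f,225+u/3.875-.37,95+v/3.871-.37,z)[:2]*1000).round(1)
print("riser",[g(*p,.101) for p in((143,48),(525,37),(531,203),(147,214))])
print("felt",[g(*p,.0) for p in((362,354),(501,350))])
print("dark front low legs"); 
# measure riser wood
print("riser",rect(f,hsvmask(f,(12,60,185),(22,150,255),(258,100,368,151)),.101,5))
m=hsvmask(f,(105,80,30),(130,255,160),(310,140,362,192))
for v in (155,160,165,170,175,180): 
  x=np.where(m[v])[0]; print(v,(ray(f,x.min()-.0,v,0)[:2]*1000).round(1),(ray(f,x.max()+0.,v,0)[:2]*1000).round(1))
```

```text
[ 13 197 232] [ 13 196 232] [ 7 60 76] [ 12 160 177] [ 13 195 232]
lid plate (array([558.3, 157.3, 107.7, 133.2,  80.9]), array([254.6, 201. ]))
ridge (array([557.2, 153.9,  17.2,  58. ,  80.3]), array([254.6, 200.5]))
riser [array([825.3, 129.8]), array([ 836.7, -157.4]), array([ 709.4, -162.1]), array([698.1, 123.5])]
felt [array([608.6, -36.2]), array([ 613.1, -147.9])]
dark front low legs
riser (array([ 7.675e+02, -1.610e+01,  1.306e+02,  2.878e+02,  6.000e-01]), array([312.2, 127.3]))Traceback (most recent call last):
  File "<stdin>", line 14, in <module>
    return umr_minimum(a, axis, None, out, keepdims, initial, where)
ValueError: zero-size array to reduction operation minimum which has no identity
```

```bash
cat > go.py <<'E'
import sys
from h import *
# target x y z (mm) yaw(deg) -> shift (30mm units) and turn (10deg units) in tool axes
x,y,z,yaw=map(float,sys.argv[1:5])
s=robot.sense(); w=s["tool_rot"]; C=R.from_quat([w[1],w[2],w[3],w[0]])
T=R.from_euler('z',yaw,degrees=True)*R.from_euler('x',180,degrees=True)
d=C.inv().apply(np.array([x,y,z])/1000-s["position"])/.03
print("shift",d.round(2),"turn",np.degrees((C.inv()*T).as_rotvec()).round(2)/10,"len mm",(np.linalg.norm(d)*30).round())
print("t",s["time_s"],"pos",(s["position"]*1000).round(1),"F",s["contact_force"].round(1),"w",round(s["gripper_width"]*1000,1),"grip",s["grip_force"].__round__(1))
E
python3 go.py 558 156 200 -9.4
```

```text
shift [ 19.22 -22.21   1.61] turn [-5.000e-03  2.000e-03  3.082e+00] len mm 882.0
t 0.2 pos [ 264.6 -674.7  247.7] F [ 0.5 -0.2  0.1] w 85.3 grip 0.0
```

```bash
python3 -m inch '1.3 -1.5 0 0 0 0.5 1; 2.6 -3 0 0 0 1 1; 3.9 -4.5 0 0 0 1.5 1; 5.2 -6 0 0 0 2 1; 6.5 -7.5 0 0 0 2.5 1' && python3 go.py 558 156 200 -9.4
```

```text
time_s: 0.82
position: [0.3646, -0.3924, 0.2483]
tool_rot: [0.0, 0.999, -0.033, 0.0]
contact_force: [1.0, 0.3, 0.1]
gripper_width: 0.0853
grip_force: 0.0
shift [  5.24 -18.66   1.61] turn [ 0.    -0.002  0.565] len mm 584.0
t 0.825 pos [ 364.6 -392.4  248.3] F [1.  0.3 0.1] w 85.3 grip 0.0
```

```bash
python3 -m inch '0.5 -2 0 0 0 0.2 1; 1.1 -4 0 0 0 0.4 1; 1.7 -6 0 0 0 0.57 1; 2.3 -8 0 0 0 0.57 1; 2.8 -10 0 0 0 0.57 1' && python3 -m inch '0.7 -2 0 0 0 0 1; 1.4 -4 0.3 0 0 0 1; 1.9 -6 0.8 0 0 0 1; 2.4 -8 1.2 0 0 0 1; 2.5 -8.6 1.6 0 0 0 1' && python3 go.py 558 156 80 -9.4
```

```text
time_s: 1.45
position: [0.4673, -0.0981, 0.2485]
tool_rot: [0.0, 0.997, -0.081, 0.0]
contact_force: [0.9, 0.2, 0.4]
gripper_width: 0.0851
grip_force: 0.0
time_s: 2.08
position: [0.5832, 0.1469, 0.1995]
tool_rot: [-0.001, 0.997, -0.079, 0.0]
contact_force: [-0.0, -0.1, -0.4]
gripper_width: 0.0855
grip_force: 0.0
shift [-0.88 -0.16  3.98] turn [-0.009 -0.002  0.038] len mm 122.0
t 2.075 pos [583.2 146.9 199.5] F [-0.  -0.1 -0.4] w 85.5 grip 0.0
```

```bash
python3 -m inch '-0.9 -0.15 1 0 0 0 0.6; -0.9 -0.15 2.5 0 0 0 0.6; -0.9 -0.15 3.9 0 0 0 0.6; -0.9 -0.15 3.9 0 0 0 0.6' && python3 go.py 558 156 38 -9.4
python3 - <<'E'
from m import *
f=grab("scene"); cv2.imwrite("pics/s1.png",cv2.resize(f["pixels"][190:310,300:440],(700,600),interpolation=cv2.INTER_CUBIC)[:,:,::-1])
E
```

```text
time_s: 2.58
position: [0.5545, 0.1499, 0.0809]
tool_rot: [0.001, 0.997, -0.081, -0.003]
contact_force: [-0.3, -0.8, 0.2]
gripper_width: 0.0514
grip_force: 0.0
shift [ 0.09 -0.22  1.43] turn [0.018 0.028 0.009] len mm 43.0
t 2.575 pos [554.5 149.9  80.9] F [-0.3 -0.8  0.2] w 51.4 grip 0.0
```

View pics/s1.png

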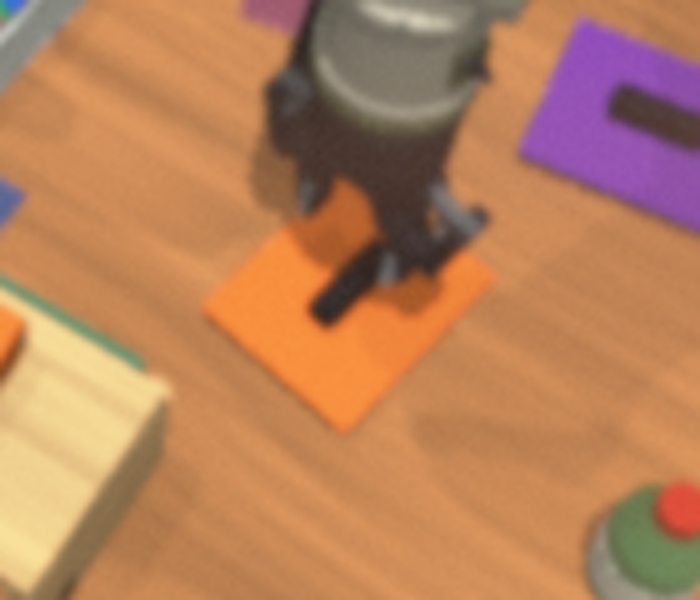

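The crop shows the open fingers straddling the black ridge (350,290) from above. The grasp can go ahead.

```bash
python3 -m inch '0.1 -0.2 0.7 0 0 0 0.6; 0.1 -0.2 1.4 0 0 0 0.6; 0.1 -0.2 1.4 0 0 0 0.6' && python3 -m inch '0 0 0 0 0 0 0; 0 0 0 0 0 0 0; 0 0 0 0 0 0 0; 0 0 0 0 0 0 0' 60 && python3 go.py 534 -142 150 -2.7
```

```text
time_s: 3.0
position: [0.5606, 0.1564, 0.0421]
tool_rot: [0.0, 0.997, -0.081, 0.0]
contact_force: [-0.3, 0.6, -0.5]
gripper_width: 0.0514
grip_force: 0.0
time_s: 3.5
position: [0.561, 0.1567, 0.0429]
tool_rot: [-0.0, 0.997, -0.081, 0.001]
contact_force: [-0.7, 0.3, 8.1]
gripper_width: 0.0164
grip_force: 58.9
shift [ 0.73  9.97 -3.58] turn [-0.005 -0.011 -0.66 ] len mm 318.0
t 3.5 pos [561.  156.7  42.9] F [-0.7  0.3  8.1] w 16.4 grip 58.9
```

```bash
python3 -m inch '0 0 -1.2 0 0 0 0; 0 0 -2.4 0 0 0 0; 0 0 -3.6 0 0 0 0; 0 1.5 -3.6 0 0 0 0; 0 3 -3.6 0 0 -0.4 0' && python3 go.py 534 -142 150 -2.7
```

```text
time_s: 4.12
position: [0.5459, 0.0673, 0.1507]
tool_rot: [-0.0, 0.999, -0.045, 0.001]
contact_force: [0.5, -1.4, -1.5]
gripper_width: 0.0161
grip_force: 59.2
shift [0.23 6.99 0.02] turn [-0.002 -0.012 -0.242] len mm 210.0
t 4.125 pos [545.9  67.3 150.7] F [ 0.5 -1.4 -1.5] w 16.1 grip 59.2
```

```bash
python3 -m inch '0.1 1.8 0 0 0 -0.24 0; 0.2 3.6 0 0 0 -0.24 0; 0.3 5.4 0 0 0 -0.24 0; 0.33 7 0 0 0 -0.24 0; 0.33 7 0 0 0 -0.24 0' && python3 -m inch '0 0 0 0 0 0 0; 0 0 0 0 0 0 0' && python3 go.py 537 -142 120 -2.7
python3 - <<'E'
from m import *
for n,(x0,y0,x1,y1) in(("scene",(240,130,350,230)),("top",(320,160,390,260))):
    f=grab(n); cv2.imwrite(f"pics/{n}2.png",cv2.resize(f["pixels"][y0:y1,x0:x1],None,fx=6,fy=6,interpolation=cv2.INTER_CUBIC)[:,:,::-1])
a=cv2.imread("pics/scene2.png");b=cv2.imread("pics/top2.png")
c=cv2.resize(np.hstack([cv2.resize(a,(660,600)),b]),(800,450)); cv2.imwrite("pics/both2.png",c)
E
```

```text
time_s: 4.75
position: [0.5354, -0.1471, 0.15]
tool_rot: [0.001, 1.0, -0.029, 0.0]
contact_force: [-0.1, 0.7, -1.0]
gripper_width: 0.0164
grip_force: 59.2
time_s: 5.0
position: [0.5366, -0.1406, 0.1495]
tool_rot: [-0.0, 1.0, -0.024, 0.0]
contact_force: [-0.4, 0.3, -0.9]
gripper_width: 0.016
grip_force: 59.2
shift [0.01 0.05 0.98] turn [-0.003 -0.002 -0.006] len mm 30.0
t 5.0 pos [ 536.6 -140.6  149.5] F [-0.4  0.3 -0.9] w 16.0 grip 59.2
```

View pics/both2.png

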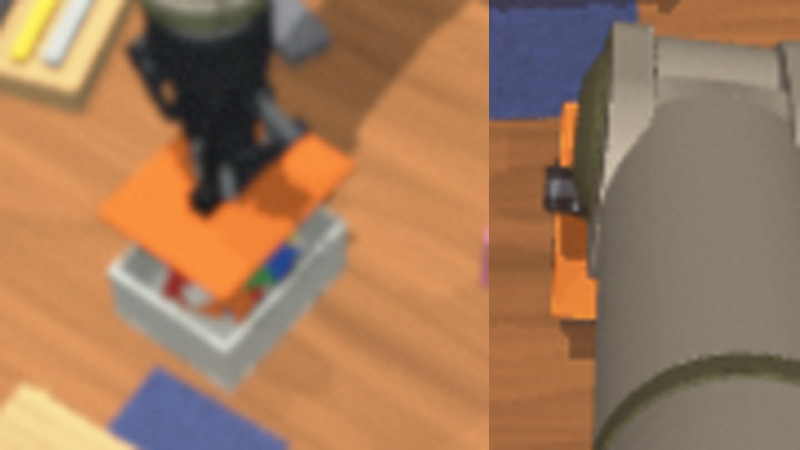

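The scene crop shows the lid held level over the tub. Lid corners are at (100,210), (225,295) and (352,165), and rim corners at (110,268), (228,345) and (348,228). I'll compare their centres by ray casting.

Run:
```python
from m import *
f=grab("scene")
m=hsvmask(f,(5,150,150),(16,255,255),(255,155,325,203))
cs,_=cv2.findContours(m,cv2.RETR_EXTERNAL,cv2.CHAIN_APPROX_NONE); c=max(cs,key=cv2.contourArea)
print("area",cv2.contourArea(c)); c=c.reshape(-1,2)
print("ext L,R,B",c[c[:,0].argmin()],c[c[:,0].argmax()],c[c[:,1].argmax()])
g=lambda u,v,z:(ray(f,240+u/4.444-.5+.11,130+v/4.5-.5+.11,z)[:2]*1000)
for nm,pts,z in(("lid",((99,211),(225,297),(354,165)),.1236),("tub",((109,268),(228,347),(349,228)),.056)):
    p=[g(*q,z) for q in pts]; print(nm,np.round(p,1).tolist(),"centre",((p[0]+p[2])/2).round(1),"sides",[np.linalg.norm(p[1]-p[i]).round(1) for i in(0,2)])
```

```text
area 1025.0
ext L,R,B [260 177] [321 167] [288 199]
lid [[596.0, -195.8], [600.3, -89.8], [470.2, -83.5]] centre [ 533.1 -139.6] sides [np.float64(106.2), np.float64(130.3)]
tub [[595.2, -197.7], [597.3, -94.4], [474.0, -84.7]] centre [ 534.6 -141.2] sides [np.float64(103.3), np.float64(123.8)]
```

```bash
python3 -m inch '0.03 0.05 0.8 0 0 0 0; 0.03 0.05 1.6 0 0 0 0; 0.03 0.05 1.6 0 0 0 0; 0.03 0.05 1.6 0 0 0 0' && python3 go.py 537.5 -142 93 -2.7
```

```text
time_s: 5.65
position: [0.5375, -0.1434, 0.1018]
tool_rot: [0.0, 1.0, -0.025, 0.0]
contact_force: [-0.0, 0.7, -1.3]
gripper_width: 0.0165
grip_force: 59.2
shift [-0.   -0.05  0.29] turn [ 0.    -0.002 -0.015] len mm 9.0
t 5.65 pos [ 537.5 -143.4  101.8] F [-0.   0.7 -1.3] w 16.5 grip 59.2
```

```bash
python3 -m inch '0 -0.03 0.1 0 0 0 0; 0 -0.03 0.2 0 0 0 0; 0 -0.03 0.3 0 0 0 0; 0 -0.03 0.3 0 0 0 0'; python3 -m inch '0 0 0.05 0 0 0 0; 0 0 0.1 0 0 0 0;0 0 0.1 0 0 0 0' ; python3 go.py 537.5 -142 87 -2.7
```

```text
time_s: 6.15
position: [0.5374, -0.143, 0.0922]
tool_rot: [0.0, 1.0, -0.025, 0.0]
contact_force: [0.2, -1.6, -0.5]
gripper_width: 0.0165
grip_force: 59.2
time_s: 6.52
position: [0.5372, -0.1429, 0.0891]
tool_rot: [-0.0, 1.0, -0.025, -0.0]
contact_force: [0.2, -2.3, -1.4]
gripper_width: 0.0161
grip_force: 59.2
shift [ 0.01 -0.03  0.07] turn [-0.     0.001 -0.018] len mm 2.0
t 6.525 pos [ 537.2 -142.9   89.1] F [ 0.2 -2.3 -1.4] w 16.1 grip 59.2
```

```bash
python3 -m inch '0 0 0.05 0 0 0 0; 0 0 0.1 0 0 0 0;0 0 0.1 0 0 0 0'; python3 -m inch '0 0 0.05 0 0 0 0; 0 0 0.1 0 0 0 0;0 0 0.1 0 0 0 0'
```

```text
time_s: 6.9
position: [0.5371, -0.1429, 0.0869]
tool_rot: [0.0, 1.0, -0.025, 0.0]
contact_force: [-2.0, -0.9, 11.0]
gripper_width: 0.0163
grip_force: 60.6
time_s: 7.28
position: [0.5371, -0.1429, 0.0868]
tool_rot: [0.0, 1.0, -0.025, 0.001]
contact_force: [-11.3, 1.0, 49.5]
gripper_width: 0.0161
grip_force: 65.4
```

```bash
python3 -m inch '0 0 0.05 0 0 0 0; 0 0 0.1 0 0 0 0;0 0 0.1 0 0 0 0'; python3 go.py 537.5 -142 87 -2.7
```

```text
time_s: 7.65
position: [0.5371, -0.1429, 0.0866]
tool_rot: [0.0, 1.0, -0.025, 0.002]
contact_force: [-18.6, 3.9, 87.7]
gripper_width: 0.0161
grip_force: 70.2
shift [ 0.01 -0.03 -0.01] turn [ 0.005 -0.019 -0.02 ] len mm 1.0
t 7.65 pos [ 537.1 -142.9   86.6] F [-18.6   3.9  87.7] w 16.1 grip 70.2
```

```bash
python3 -m inch '0 0 -0.1 0 0 0 0; 0 0 -0.24 0 0 0 0; 0 0 -0.24 0 0 0 0'; python3 -m inch '0 0 0 0 0 0 0.2; 0 0 0 0 0 0 0.5; 0 0 0 0 0 0 0.5;0 0 -1 0 0 0 0.5; 0 0 -2 0 0 0 0.5'; python3 -m inch '0 0 -1.5 0 0 0 0.5; -1 -1 -3 0 0 0 0.5; -3 -1 -3 0 0 0 0.5; -3.2 -1 -3 0 0 0 0.5'
python3 - <<'E'
from m import *
fs=[grab("scene"),grab("top")]
a=cv2.resize(fs[0]["pixels"][150:230,250:340],(675,600),interpolation=cv2.INTER_CUBIC)
cv2.imwrite("pics/s3.png",a[:,:,::-1])
f=fs[1]
print("lid in top view",rect(f,hsvmask(f,(5,150,190),(18,255,255),(320,165,390,237)),.061,9))
print("ridge",rect(f,hsvmask(f,(0,0,0),(180,255,90),(344,192,362,224)),.081))
E
python3 go.py 447 -137 80 -2.7
```

```text
time_s: 8.02
position: [0.5371, -0.1428, 0.0875]
tool_rot: [-0.0, 1.0, -0.025, -0.0]
contact_force: [0.1, -0.7, 1.2]
gripper_width: 0.0158
grip_force: 59.4
time_s: 8.65
position: [0.5368, -0.1426, 0.1476]
tool_rot: [-0.0, 1.0, -0.025, -0.001]
contact_force: [-0.2, -0.8, 0.2]
gripper_width: 0.0425
grip_force: 0.0
time_s: 9.15
position: [0.4386, -0.1077, 0.2378]
tool_rot: [0.0, 1.0, -0.025, -0.001]
contact_force: [0.7, 0.4, 0.3]
gripper_width: 0.0428
grip_force: 0.0
lid in top view (array([ 557.8, -143.1,  107. ,   85.8,   87.4]), array([354.4, 200.4]))
ridge (array([ 538.1, -142.3,   16. ,   46.8,   85.1]), array([354.1, 206.7]))
shift [0.2  0.96 5.26] turn [ 0.    -0.002 -0.019] len mm 160.0
t 9.25 pos [ 442.3 -108.1  237.7] F [ 1.  -0.1 -0.6] w 42.6 grip 0.0
```

View pics/s3.png

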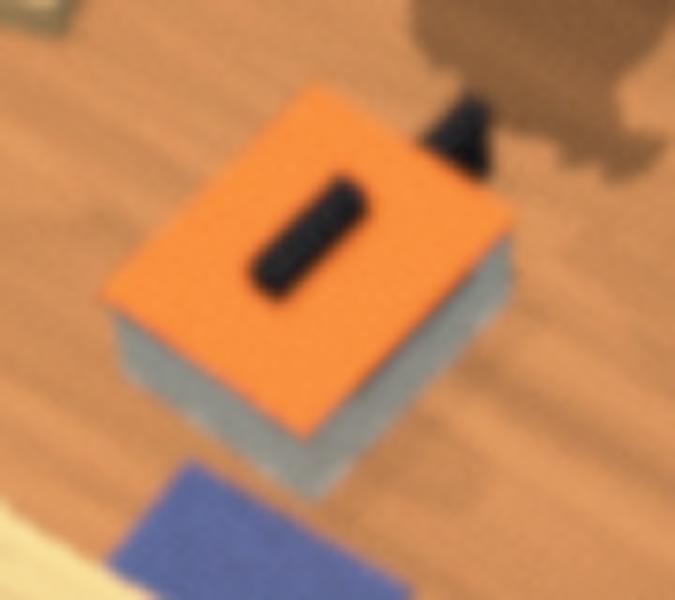

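The crop shows the lid square on the tub, with about 63 px of wall visible under the left, bottom and right corners. The lid corners are (322,85), (515,212), (302,437) and (102,297). I'll check the size at seated height, then go to the fin.

```bash
python3 - <<'E'
from m import *
f=grab("scene")
p=np.array([ray(f,250+u/7.5-.43,150+v/7.5-.43,.061)[:2]*1000 for u,v in((320,82),(518,212),(303,439),(100,297))])
print(p.round(1).tolist(),"centre",p.mean(0).round(1),"sides",np.linalg.norm(p-np.roll(p,-1,0),axis=1).round(1))
f=grab("top")
print("fin",rect(f,hsvmask(f,(0,0,0),(180,255,70),(335,225,370,255)),.052))
E
python3 -m inch '0 0.95 1.5 0 0 0 0.6; 0.15 0.95 3 0 0 0 0.6; 0.15 0.95 4.5 0 0 0 0.6;  0.15 0.95 4.5 0 0 0 0.6'; python3 go.py 447 -138 37 -2.7
```

```text
[[462.6, -192.9], [468.6, -86.8], [604.9, -91.7], [599.7, -198.1]] centre [ 533.9 -142.3] sides [106.3 136.5 106.6 137.2]
time_s: 9.85
position: [0.4453, -0.1364, 0.0995]
tool_rot: [-0.001, 1.0, -0.025, -0.003]
contact_force: [0.1, 0.3, -0.1]
gripper_width: 0.051
grip_force: 0.0
shift [0.07 0.05 2.08] turn [-0.006  0.036 -0.016] len mm 63.0
t 9.85 pos [ 445.3 -136.4   99.5] F [ 0.1  0.3 -0.1] w 51.0 grip 0.0Traceback (most recent call last):
  File "<stdin>", line 6, in <module>
  File "m.py", line 6, in rect
    cs,_=cv2.findContours(m,cv2.RETR_EXTERNAL,cv2.CHAIN_APPROX_NONE); c=max(cs,key=cv2.contourArea).reshape(-1,2)
                                                                        ~~~^^^^^^^^^^^^^^^^^^^^^^^^
ValueError: max() iterable argument is empty
```

```bash
python3 -m inch '-0.04 0.05 0.7 0 0 0 0.6; -0.04 0.05 1.4 0 0 0 0.6; -0.04 0.05 2.05 0 0 0 0.6;-0.04 0.05 2.05 0 0 0 0.6'; python3 -m inch '0 0 0 0 0 0 0; 0 0 0 0 0 0 0; 0 0 0 0 0 0 0; 0 0 0 0 0 0 0' 50; python3 go.py 639 -89.5 38 2.3
```

```text
time_s: 10.35
position: [0.4454, -0.1382, 0.0412]
tool_rot: [0.0, 1.0, -0.025, -0.0]
contact_force: [-0.2, 0.1, 0.7]
gripper_width: 0.0513
grip_force: 0.0
time_s: 10.85
position: [0.4452, -0.1384, 0.0422]
tool_rot: [0.0, 1.0, -0.025, 0.001]
contact_force: [0.7, 0.5, 9.1]
gripper_width: 0.0152
grip_force: 50.0
shift [ 6.37 -1.96  0.15] turn [ 0.003 -0.011 -0.521] len mm 200.0
t 10.85 pos [ 445.2 -138.4   42.2] F [0.7 0.5 9.1] w 15.2 grip 50.0
```

```bash
python3 go.py 529 -94 42.5 2.3; python3 -m inch '0.45 -0.25 0 0 0 0 0; 0.9 -0.5 0 0 0 -0.1 0; 1.3 -0.8 0 0 0 -0.2 0; 1.7 -1 0 0 0 -0.3 0; 2.1 -1.2 0 0 0 -0.4 0' 80; python3 go.py 529 -94 42.5 2.3
```

```text
shift [ 2.71 -1.62 -0.01] turn [ 0.003 -0.011 -0.521] len mm 95.0
t 10.85 pos [ 445.2 -138.4   42.2] F [0.7 0.5 9.1] w 15.2 grip 50.0
time_s: 11.48
position: [0.5061, -0.1072, 0.0423]
tool_rot: [0.001, 1.0, 0.008, -0.003]
contact_force: [-9.9, -4.8, 15.0]
gripper_width: 0.0143
grip_force: 79.5
shift [ 0.77 -0.43 -0.01] turn [ 0.009  0.031 -0.137] len mm 26.0
t 11.475 pos [ 506.1 -107.2   42.3] F [-9.9 -4.8 15. ] w 14.3 grip 79.5
```

Relieve the downward force slightly and finish the alignment.

```bash
python3 -m inch '0.3 -0.2 0 0 0 -0.07 0; 0.6 -0.4 -0.03 0 0 -0.12 0; 0.7 -0.42 -0.03 0 0 -0.12 0; 0.7 -0.42 -0.03 0 0 -0.12 0' 80; python3 go.py 529 -94 42.5 2.3;  python3 - <<'E'
from m import *
f=grab("scene"); cv2.imwrite("pics/s4.png",cv2.resize(f["pixels"][165:305,210:345],(578,600),interpolation=cv2.INTER_CUBIC)[:,:,::-1])
E
```

```text
time_s: 11.98
position: [0.5303, -0.0919, 0.0423]
tool_rot: [-0.0, 1.0, 0.021, 0.0]
contact_force: [-0.5, 2.9, 4.9]
gripper_width: 0.0144
grip_force: 79.0
shift [-0.05  0.07 -0.01] turn [-0.002 -0.003  0.006] len mm 3.0
t 11.975 pos [530.3 -91.9  42.3] F [-0.5  2.9  4.9] w 14.4 grip 79.0
```

View pics/s4.png

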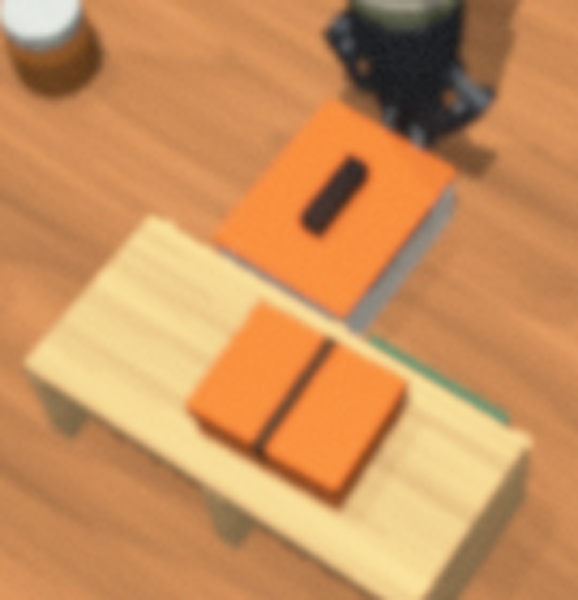

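The tub is lined up with the riser: lid corners (335,100), (455,178), (350,316) and (218,237), riser top corners (155,215), (530,440) and (28,362).

Run:
```python
from m import *
f=grab("scene"); g=lambda u,v,z:(ray(f,210+u/4.283-.38,165+v/4.283-.38,z)[:2]*1000)
l=np.array([g(*q,.061) for q in((334,99),(457,178),(349,317),(216,237))])
r=np.array([g(*q,.101) for q in((155,214),(532,440),(26,362))])
ang=lambda d:np.degrees(np.arctan2(d[1],d[0])).round(1)
print("lid",l.round(0).tolist(),l.mean(0).round(1),"yaw",ang(l[3]-l[0]),ang(l[2]-l[1]))
print("riser",r.round(0).tolist(),"yaw",ang(r[2]-r[0]),ang(r[1]-r[0])-90,"front mid",((r[0]+r[1])/2).round(1),"w",np.linalg.norm(r[1]-r[0]).round(1))
c=l.mean(0); yw=np.radians(2.3); ex=np.array([np.cos(yw),np.sin(yw)]);ey=np.array([-ex[1],ex[0]])
d=c-(r[0]+r[1])/2; print("lid rel shelf front mid along x,y",(d@ex).round(1),(d@ey).round(1),"(y want -68)")
```

```text
lid [[552.0, -141.0], [555.0, -33.0], [682.0, -28.0], [686.0, -137.0]] [618.8 -84.9] yaw 1.9 2.2
riser [[711.0, -161.0], [698.0, 125.0], [836.0, -156.0]] yaw 2.3 2.5 front mid [704.2 -18.1] w 286.7
lid rel shelf front mid along x,y -88.1 -63.3 (y want -68)
```

```bash
python3 -m inch '0.3 0.09 0 0 0 0 0; 0.7 0.09 0 0 0 0 0; 1.1 0.09 0 0 0 0 0; 1.5 0.09 0 0 0 0 0; 1.8 0.09 0 0 0 0 0' 80; python3 -m inch '0.3 0 0 0 0 0 0; 0.6 0 0 0 0 0 0; 0.9 0 0 0 0 0 0; 1.2 0 0 0 0 0 0; 1.4 0 0 0 0 0 0' 80;python3 go.py 639 -90 42.5 2.3
```

```text
time_s: 12.7
position: [0.5808, -0.0933, 0.0423]
tool_rot: [0.0, 1.0, 0.02, -0.003]
contact_force: [-13.7, -0.0, 17.3]
gripper_width: 0.0143
grip_force: 80.6
time_s: 13.32
position: [0.6232, -0.0917, 0.0423]
tool_rot: [0.0, 1.0, 0.02, -0.003]
contact_force: [-13.4, -1.2, 15.7]
gripper_width: 0.0147
grip_force: 80.4
shift [ 0.53 -0.03 -0.01] turn [ 0.001  0.033 -0.001] len mm 16.0
t 13.325 pos [623.2 -91.7  42.3] F [-13.4  -1.2  15.7] w 14.7 grip 80.4
```

```bash
python3 -m inch '0.1 0 0 0 0 0 0; 0.2 0 0 0 0 0 0; 0.3 0 0 0 0 0 0; 0.4 0 0 0 0 0 0; 0.45 0 0 0 0 0 0' 80; python3 -m inch '0.05 0 0 0 0 0 0; 0.1 0 0 0 0 0 0; 0.15 0 0 0 0 0 0' 80;python3 go.py 639 -90 42.5 2.3
```

```text
time_s: 13.95
position: [0.6366, -0.0912, 0.0424]
tool_rot: [0.0, 1.0, 0.02, -0.003]
contact_force: [-12.8, -0.8, 14.6]
gripper_width: 0.0149
grip_force: 80.3
time_s: 14.32
position: [0.6409, -0.091, 0.0424]
tool_rot: [0.0, 1.0, 0.02, -0.003]
contact_force: [-11.8, -0.8, 13.5]
gripper_width: 0.0145
grip_force: 80.3
shift [-0.06 -0.04 -0.  ] turn [ 0.001  0.032 -0.001] len mm 2.0
t 14.325 pos [640.9 -91.   42.4] F [-11.8  -0.8  13.5] w 14.5 grip 80.3
```

```bash
python3 -m inch '0.05 0 0 0 0 0 0; 0.1 0 0 0 0 0 0; 0.1 0 0 0 0 0 0' 80; python3 -m inch '0.05 0 0 0 0 0 0; 0.1 0 0 0 0 0 0; 0.1 0 0 0 0 0 0' 80
```

```text
time_s: 14.7
position: [0.6414, -0.091, 0.0424]
tool_rot: [0.0, 1.0, 0.02, -0.005]
contact_force: [-19.3, -0.5, 19.7]
gripper_width: 0.0147
grip_force: 81.4
time_s: 15.08
position: [0.6416, -0.091, 0.0422]
tool_rot: [0.0, 1.0, 0.02, -0.008]
contact_force: [-26.7, -0.6, 27.2]
gripper_width: 0.0145
grip_force: 82.6
```

```bash
python3 -m inch '-0.1 0 0 0 0 0 0; -0.2 0 0 0 0 0 0; -0.28 0 0 0 0 0 0; -0.28 0 0 0 0 0 0'
```

```text
time_s: 15.58
position: [0.6413, -0.091, 0.0422]
tool_rot: [0.0, 1.0, 0.02, -0.0]
contact_force: [-3.6, -1.6, 7.2]
gripper_width: 0.0146
grip_force: 79.5
```

Release, lift straight up past the fin, back off and look.

```bash
python3 -m inch '0 0 0 0 0 0 0.2; 0 0 0 0 0 0 0.5; 0 0 0 0 0 0 0.5; 0 0 0 0 0 0 0.5'; python3 -m inch '0 0 -0.8 0 0 0 0.5; 0 0 -2 0 0 0 0.5; -0.5 0 -4 0 0 0 0.5; -2 0 -5.5 0 0 0 0.5; -4 0 -6 0 0 0 0.5'; python3 -m inch '0 -2 -0.5 0 0 0 0.5; 0 -4 -0.5 0 0 0 0.5; 0 -6 -0.5 0 0 0 0.5; 0 -7.5 -0.5 0 0 0 0.5;0 -8 -0.5 0 0 0 0.5'
python3 - <<'E'
from m import *
a=grab("scene")["pixels"][170:300,205:345]; b=grab("top")["pixels"][95:215,255:375]
cv2.imwrite("pics/f.png",np.hstack([cv2.resize(x,(400,400),interpolation=cv2.INTER_CUBIC) for x in(a,b)])[:,:,::-1])
E
```

```text
time_s: 16.08
position: [0.6418, -0.0904, 0.0417]
tool_rot: [-0.0, 1.0, 0.02, 0.0]
contact_force: [-0.1, 0.7, 0.1]
gripper_width: 0.0424
grip_force: 0.0
time_s: 16.7
position: [0.5228, -0.0954, 0.2242]
tool_rot: [0.0, 1.0, 0.02, 0.003]
contact_force: [-0.6, -0.6, 0.1]
gripper_width: 0.0428
grip_force: 0.0
time_s: 17.32
position: [0.512, 0.1476, 0.2368]
tool_rot: [-0.001, 1.0, 0.022, 0.0]
contact_force: [0.9, -0.9, -0.6]
gripper_width: 0.0426
grip_force: 0.0
```

View pics/f.png

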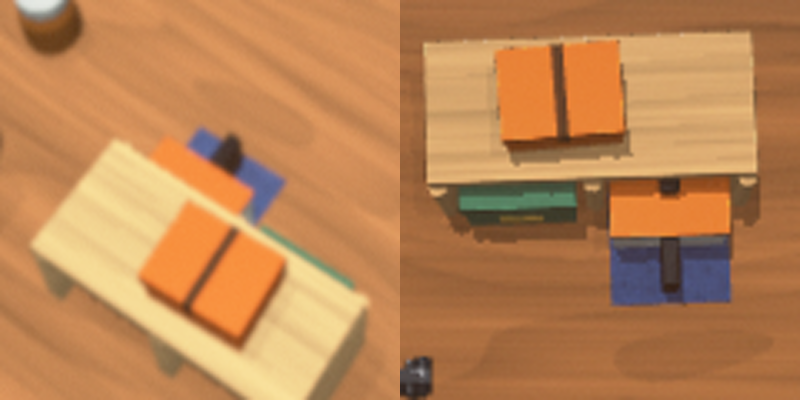

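The final view shows the tub in the blue bay with its grip at (670,265) facing the front and its lid parallel to the shelf edge. The gift box and green box have not moved. One last check of the depth.

Run:
```python
from m import *
f=grab("top")
m=hsvmask(f,(5,150,150),(18,255,255),(430//1-120,148,380,175))
P=[]
for u in range(320,350,3):
    v=np.where(m[:,u])[0]; 
    if len(v): P.append(ray(f,u,v.max()+.5,.061)[:2]*1000)
P=np.array(P); k=np.polyfit(P[:,1],P[:,0],1); print("lid front x at y=-90:",np.polyval(k,-90).round(1),"want ~661; yaw",np.degrees(np.arctan(-k[0])).round(1))
g=lambda u,v,z:(ray(f,255+u/3.333-.35,95+v/3.333-.35,z)[:2]*1000).round(1)
print("shelf front",g(425,185,.101),g(757,177,.101),"felt front",g(612,304,0),g(731,301,0))
```

```text
lid front x at y=-90: 662.9 want ~661; yaw 1.7
shelf front [ 701.  -221.2] [ 711.  -508.1] felt front [ 613.3 -410.4] [ 617.3 -521.5]
```

```bash
python3 -c "
from workcell import robot; print(robot.finish_job())"
```

```text
the job is handed in; nothing more can be done
None
```

The lid is pressed down level on the white tub, and the closed tub is slid home against the stop in the blue-felted bay, grip to the front and released; the job was handed in at about 17.5 s on the robot clock, with no verdict returned.

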